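# Set the circulator dial, then preset the regulating valve two turns open and hold it

### The arm

A 6-joint arm with a two-finger parallel gripper is mounted at the origin on the work surface. World frame = base frame: x ahead of the robot, y to its left, z up, the work surface at z = 0. Lengths are in m, angles in degrees, forces in N, time in s.
With the tool pointing down it reaches from about 0.35 to 0.875 m from the base axis. Payload 4.2 kg.
Tool frame: the origin (TCP) lies at the very end of the fingers, on their centre line; the grasp point (between the pads) lies 19 mm behind it; z points along the fingers, y is the line along which they close (so a half turn about z gives the same grasp; the last joint's range is limited). The gripper opens to 87 mm and grips with 3 to 60 N. Pads are 19 mm wide; open, the fingers measure 117 mm over their backs; the gripper's body (75 mm by 190 mm) begins 51 mm behind the grasp point.
Start: joints at [90.848, 22.042, 0.453, 0, -68.411, -14.817], TCP at [0.151, 0.607, 0.223] pointing down, gripper open.
Joint ranges: [-179.83, 179.83], [-69.29, 118.12], [-61.27, 80.66], [-181.25, 117.63], [-171.15, -9.14], [-177.46, 177.46]. Speed limits (degrees/s): [159.86, 159.86, 180, 180, 180, 180].

### API

Orientations are given as a 3x3 rotation matrix whose columns are the frame's x, y, z axes.
In Python, from station import sense, cams, r gives the robot as it stands. The module is installed in compiled form; this text tells all that it offers.
- The arm moves only by the tool step_arm, never from a script. Its argument "targets" is text: rows parted by semicolons, each of 4 numbers parted by spaces: the shift along the tool's x, y, z in cm, then the turn about the tool's z in degrees. In form: x y z turn; .... A call has 1 to 12 rows; each row shifts and turns the commanded pose from where the row before left it, along the tool's axes as they then stand; what a row does not reach is not made up. A row lasts 1/12 s, in which the tool goes at most 41.7 mm and 7.16 degrees, less where a joint would pass 70% of its speed; a pose out of reach is approached as far as the arm can. A call with a gripper value outside its range is refused whole. "claw" is the finger opening in cm, from 0 to 8.7, set as the call begins (left out, the last holds). The fingers move at their own pace and stop on an object; the grip force is fixed at half the most. Time passes only in rows, so rows that do not move let the fingers close. It gives the time, the measured TCP pose, the force, the opening and the grip force at its end, in the units of the state.
- sense(): the state, without advancing time (a new reading comes with each control period).
- cams.capture(name): name is "side" or "top" or "wrist"; returns a dict with "frame" (400x640x3 uint8, blue, green, red), "vertical_fov" (degrees; the focal length in pixels is half the picture's height over the tangent of half this angle, whatever the lens; pixels are square), "cx", "cy" (the principal point, pixels), "dist_coeffs" ([k1, k2, p1, p2, k3] as OpenCV has them; the pictures are not rectified), "eye" and "rotation" of the camera in the world; the wrist camera has in their place "tool_from_camera" (4x4, takes a point from camera to tool coordinates, whose origin is the TCP and whose axes are the flange's). Camera axes: x right, y down, z forward; pixel columns grow to the right and rows downward; lengths in m; the calibration is good to about 2 mm. A picture is of the moment at which its call begins: read the wrist's pose just before it. There is no depth.
- r.finish_job(): hands the job in; it is judged then, once.
The state is a dict: "time_s": time; "joints": joint angles; "joint_velocities": joint speeds; "effort": joint torques, N m; "tcp_pos": TCP position; "ee_rot": TCP orientation; "wrist_force": force on the tool from outside, world axes, zero at the start; "moment": the same for the moment, N m; "gripper_width": opening from 0.0 (shut) to 1.0 (fully open); "gripper_force": force on a finger pad.
Only numpy, scipy, OpenCV 4.12 (cv2) and the standard library are available. Lean on these libraries where they do the work, as an engineer would, in place of code of your own. Each camera call takes 0.05 s, during which the arm holds its last target. There are 200 camera calls.

### The job

Set up the hydraulic test rig: first turn the pump's speed dial until its red pointer stands on the green mark. Then turn the red handwheel clockwise until the valve is closed against its stop, and open it again by exactly two full turns from there. Finish while still gripping the wheel's black handle so that the wheel stays exactly there for the lock nut to be tightened, with the dial still on its mark and the wrench, tape roll, spray can and screwdriver left where they lie.

Things in the scene. Friction and masses are not known exactly. Their poses are not given: they have to be found in the camera images.
- dial (a joint): Speed dial on top of the blue circulator's black terminal box: turn angle in rad, 0 to 4.71 between its end stops, grows clockwise seen from above. The white scale has seven ticks 45 degrees apart; the fifth, green and wider (6 x 14 mm), is the set mark: the pointer is on it at 3.14. Starts 0.5 to 1.4 rad short of it (counter-clockwise of it). Stays where it is left; turning it takes about 0.04 N m.
- dial_grip (a point): Middle of the dial's grip bar, on its upright turning axis. Grip bar: grey, 42 mm long, 12 mm wide, 26 mm tall (from 13 mm below this point to 13 mm above), on a flat disc 38 mm across and 4 mm thick, whose underside is 17 mm below this point, 2 mm over the flat box lid (92 x 92 mm). x axis = along the bar, to the end with the red pointer line; z up. The bar reaches 23 mm from the axis on the pointer end, 19 mm on the other.
- wheel (a joint): Handwheel of the brass regulating valve: angle in rad, 0 = closed, against a hard stop; grows counter-clockwise seen from above (opening), one turn = 6.283; the far stop is at 31.4. Starts 0.4 to 1.2 turns open. The spindle does not rise. It stays where it is left; turning it takes about 0.15 N m, 3 N at the handle.
- wheel_hub (a point): Centre of the wheel on its upright turning axis, on top of its hub. Red wheel of 125 mm outer diameter with three spokes; the rim's top is 1 mm below this point, the hub's nut rises 5 mm above it. x axis points from the axis towards the handle; z up.
- crank_handle: Black revolving handle that stands upright on the wheel's rim, 54 mm from the wheel's axis: a plain round bar, 22 mm diameter, 60 mm tall, free to spin about its own upright axis, so that a gripper can carry it round without turning itself. Origin at its centre, 34 mm above the hub-top point; z up, its x and y axes mean nothing. It is smooth: carried off its circle by a few mm under load it creeps sideways between the fingers. Free air all round it and above.
- pump: The blue circulator. Origin on the table under the crossing of its pipe with its axis; x points along its level motor, away from the robot, z up. The dial's axis stands 55 mm along x. It sits on the rig's board on one side, the valve on the other; the sides are swapped in some starts.
- valve: The brass regulating valve in the same pipe. Origin on the table under the wheel's axis, z up; with the valve closed the handle points along this body's -x, towards the robot.
- wrench: Bystander: steel open-end wrench 180 mm long, 8 mm thick, lying on the board on the robot's side of the pipe. Origin at its middle, underside.
- tape_roll: Bystander: blue roll of sealing tape, 56 mm across, 19 mm high, flat on the board behind the pipe. Origin at its underside.
- spray_can: Bystander: red spray can, 52 mm across, 170 mm tall, standing on the table on the robot's right. Origin at its underside.
- screwdriver: Bystander: screwdriver with red handle, 200 mm long, 26 mm thick, lying on the table on the robot's left. Origin at its middle, underside.

How it is judged:
By the outcome, as a careful person would: the job done as asked, in the order asked, and still so for the second after the job is handed in, while the arm keeps its last pose, push and grip.
It also fails if it takes over 69 s, if anything falls off the work surface, if the arm or the gripper's body presses on something with over 40 N, if the wrist force passes 120 N, or if a joint passes its speed limit or range.

## Working session

There is one attempt and no reset: what is moved stays moved. The work goes in short steps, Python scripts to look and compute and a tool call to move; the robot and the scene stay as the last step left them, time stands still between calls to the robot, and variables do not carry over. Pictures are saved under pics/ and viewed, at most 10 in all, crops included, and the job is handed in when it is done.

Besides the shell and the picture viewer there is one more tool, called after "Call:" as a command line: name --argument value ..., lists and objects as JSON in quotes. step_arm: Moves the arm, as the interface text tells. Its arguments: {"type":"object","properties":{"targets":{"type":"string"},"claw":{"type":"number"}},"required":["targets"]}

```bash
mkdir -p pics
cat > h.py <<'E'
import numpy as np, cv2
from station import sense, cams, r
def K(c):
    f=200/np.tan(np.radians(c["vertical_fov"])/2)
    return np.array([[f,0,c["cx"]],[0,f,c["cy"]],[0,0,1.]])
def pose(c,s=None):
    if "eye" in c: return np.array(c["rotation"]),np.array(c["eye"])
    T=np.array(c["tool_from_camera"]); R=np.array(s["ee_rot"])
    return R@T[:3,:3], R@T[:3,3]+np.array(s["tcp_pos"])
def onplane(c,px,z,s=None):
    R,e=pose(c,s)
    u=cv2.undistortPoints(np.array(px,float).reshape(-1,1,2),K(c),np.array(c["dist_coeffs"],float)).reshape(-1,2)
    d=np.c_[u,np.ones(len(u))]@R.T
    return e+d*((z-e[2])/d[:,2])[:,None]
def proj(c,P,s=None):
    R,e=pose(c,s); q=(np.array(P,float).reshape(-1,3)-e)@R
    return cv2.projectPoints(q,np.zeros(3),np.zeros(3),K(c),np.array(c["dist_coeffs"],float))[0].reshape(-1,2)
def save(c,n,crop=None,k=1):
    f=c["frame"]
    if crop: x,y,w,h=crop; f=f[y:y+h,x:x+w]
    cv2.imwrite("pics/"+n,cv2.resize(f,None,fx=k,fy=k,interpolation=cv2.INTER_CUBIC))
E
python3 - <<'E'
from h import *
import pickle
s=sense();print(s["time_s"],s["tcp_pos"],s["ee_rot"])
t=cams.capture("top");d=cams.capture("side")
pickle.dump((t,d),open("td.pkl","wb"))
for c in(t,d):print(c["eye"],np.round(c["rotation"],3).tolist(),c["vertical_fov"],c["dist_coeffs"])
save(t,"top.png");save(d,"side.png")
E
```

```text
0.0 [0.15070957 0.60594521 0.2214747 ] [[ 9.70380169e-01 -2.41582543e-01 -4.49792795e-04]
 [-2.41582951e-01 -9.70377895e-01 -2.10184081e-03]
 [ 7.12990611e-05  2.14824691e-03 -9.99997690e-01]]
[0.44058583 0.02665053 1.42723909] [[-0.01, -0.995, 0.102], [-1.0, 0.009, -0.012], [0.011, -0.102, -0.995]] 53.713374735175854 [0.00921347 0.         0.         0.         0.        ]
[ 0.19095908 -1.24851634  1.0815091 ] [[0.948, -0.185, 0.258], [-0.317, -0.548, 0.774], [-0.002, -0.816, -0.578]] 47.81231611957908 [0.00185615 0.         0.         0.         0.        ]
```

View pics/top.png

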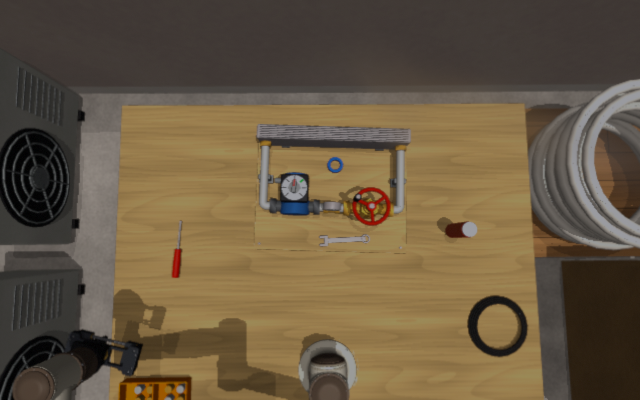

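View pics/side.png

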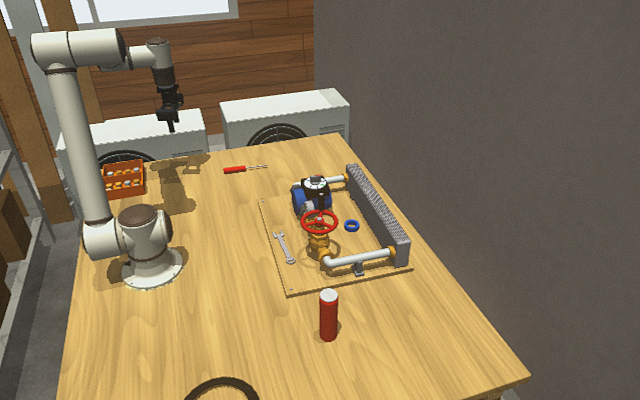

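The top view shows the dial at about (294,187), the wheel hub at (371,206) and the dark handle near (357,198). The side view has the dial near (315,183) and the wheel near (319,222). I'll enlarge both.

Run:
```python
from h import *
import pickle
t,d=pickle.load(open("td.pkl","rb"))
a=cv2.resize(t["frame"][160:230,270:400],None,fx=6,fy=6,interpolation=3)[:, :780]
b=cv2.resize(d["frame"][165:265,285:350],None,fx=4,fy=4,interpolation=3)
cv2.imwrite("pics/a.png",a)
```

```text
(no output)
```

View pics/a.png

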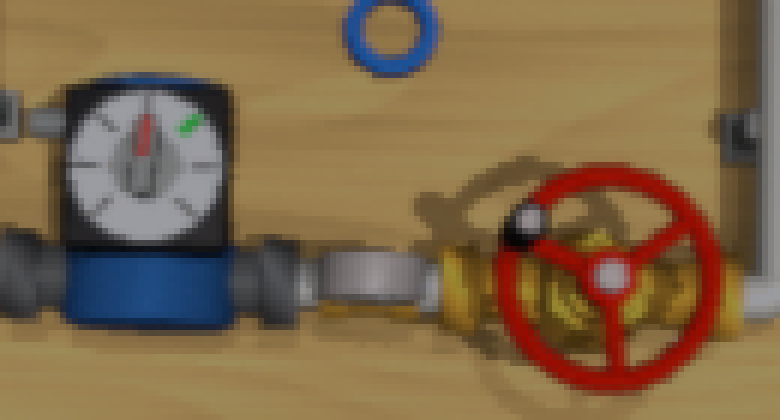

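Run:
```python
from h import *
import pickle
t,d=pickle.load(open("td.pkl","rb"))
def tri(p,q):
    M=[]
    A=[]
    for c,x in((t,p),(d,q)):
        R,e=pose(c);u=cv2.undistortPoints(np.array([[x]],float),K(c),np.array(c["dist_coeffs"])).ravel()
        A.append(np.r_[R.T*1] [[0,1]]-np.outer(u,R.T[2]));M.append(A[-1]@e)
    A=np.vstack(A);b=np.hstack(M);x,res,_,_=np.linalg.lstsq(A,b,rcond=None);return x,res
print("dial",tri((294,187),(316,182)));print("wheel",tri((371,206),(319,221)))
```

```text
dial (array([0.62050269, 0.10493674, 0.15277443]), array([3.32366629e-05]))
wheel (array([ 0.55278157, -0.14201046,  0.16773134]), array([7.25872508e-06]))
```

The crop shows the red pointer pointing up at (147,115), with the green mark at (190,123), about 45° clockwise of it. The handle is at about (525,225), so the wheel is roughly 240° open. I'll hover over the dial.

Call:
step_arm --targets "2.4 1.56 -0.5 0;2.4 1.56 -0.5 0;2.4 1.56 -0.5 0;2.4 1.56 -0.5 0;2.4 1.56 -0.5 0;2.4 1.56 -0.5 0;2.4 1.56 -0.5 0;2.4 1.56 -0.5 0;2.4 1.56 -0.5 0;2.4 1.56 -0.5 0;2.4 1.56 -0.5 0;2.4 1.56 -0.5 0" --claw 6

```text
time_s: 1.1
tcp_pos: [0.3857, 0.3539, 0.2824]
ee_rot: [[0.97, -0.241, -0.001], [-0.241, -0.97, -0.001], [-0.001, 0.001, -1.0]]
wrist_force: [0.3, -0.1, 0.5]
gripper_width: 0.691
gripper_force: 0.0
```

Call:
step_arm --targets "2.4 1.56 0 0;2.4 1.56 0 0;2.4 1.56 0 0;2.4 1.56 0 0;2.4 1.56 0 0;2.4 1.56 0 0;2.4 1.56 0 0;2.4 1.56 0 0;2.4 1.56 0 0;2.4 1.56 0 0;0 0 0 -7;0 0 0 -7"

```text
time_s: 2.1
tcp_pos: [0.581, 0.1444, 0.2813]
ee_rot: [[1.0, 0.003, -0.002], [0.003, -1.0, -0.001], [-0.002, 0.001, -1.0]]
wrist_force: [0.1, -0.2, 0.5]
gripper_width: 0.689
gripper_force: 0.0
```

Run:
```python
from h import *
import pickle
s=sense();w=cams.capture("wrist");pickle.dump((s,w),open("w1.pkl","wb"))
print(s["time_s"],s["tcp_pos"],np.round(s["ee_rot"],3).tolist(),s["joints"])
R,e=pose(w,s);print(e,R[:,2])
print(proj(w,[[.62,.105,.15],[.553,-.142,.167]],s))
save(w,"w1.png")
```

```text
2.1 [0.58100205 0.14440088 0.28127905] [[1.0, 0.003, -0.002], [0.003, -1.0, -0.001], [-0.002, 0.001, -1.0]] [ 2.94306657e+01  1.75981578e+01  2.30101934e+00 -1.53261259e-02
 -7.48257863e+01  6.07652885e+01]
[0.65147158 0.14495059 0.44357486] [-0.26013101 -0.00158513 -0.96557203]
[[352.84720998 156.07048183]
 [602.46760719 226.18141812]]
```

View pics/w1.png

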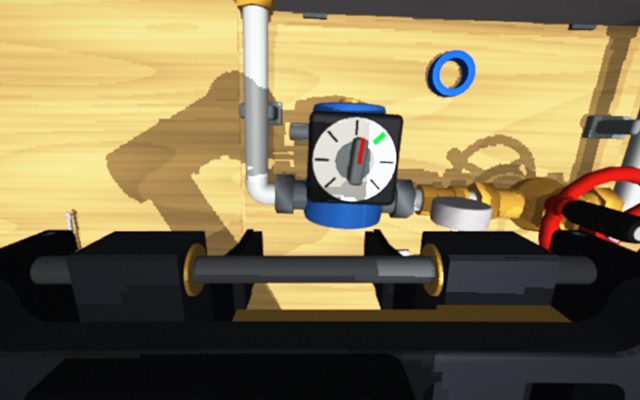

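The wrist view shows the dial scale centred at about (355,160), the bar tilted slightly clockwise, and the green mark at (379,139). I'll enlarge this.

Run:
```python
from h import *
import pickle
s,w=pickle.load(open("w1.pkl","rb"));save(w,"w1c.png",(300,95,112,112),5)
```

```text
(no output)
```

View pics/w1c.png

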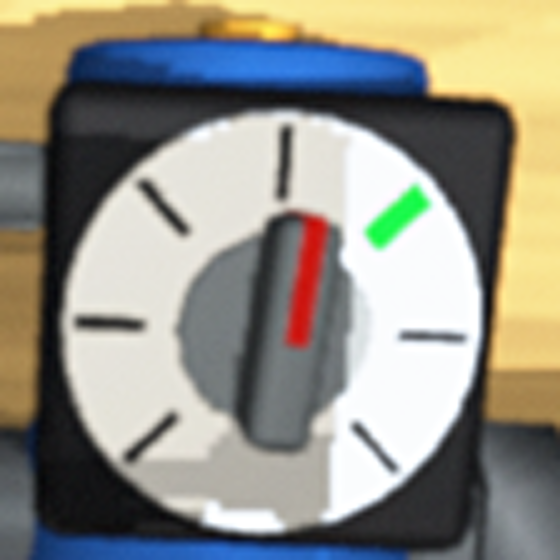

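```bash
cat > m.py <<'E'
from h import *
import pickle
s,w=pickle.load(open("w1.pkl","rb"));t,d=pickle.load(open("td.pkl","rb"))
f=lambda *p:[(300+(x+.5)/5-.5,95+(y+.5)/5-.5) for x,y in p]
def isect(P):
    A=[];b=[]
    for i in range(0,len(P),2):
        dd=P[i+1]-P[i];n=np.array([-dd[1],dd[0]])/np.hypot(*dd);A+=[n,n];b+=[n@P[i],n@P[i+1]]
    return np.linalg.lstsq(np.array(A),np.array(b),rcond=None)[0]
ticks=f((75,322),(465,337),(140,182),(395,470),(425,193),(128,460))
red=f((315,217),(297,347)); cor=f((55,88),(512,105),(465,540),(38,530))
for z in(.12,.13,.14,.15):
    P=onplane(w,ticks,z,s)[:,:2];c=isect(P)
    g=onplane(w,f((397,217)),z,s)[0,:2]-c
    rr=onplane(w,red,z+.032,s)[:,:2];rd=rr[0]-rr[1]
    C=onplane(w,cor,z,s)[:,:2];L=[np.hypot(*(C[i]-C[i-1])) for i in range(4)]
    a=lambda v:np.degrees(np.arctan2(v[1],v[0]))
    print(z,"c",c.round(4),"top",onplane(t,[(294.0,187.3)],z)[0,:2].round(4),"green",a(g).round(1),"red",a(rd).round(1),"redend",rr.round(4).tolist(),"lid",np.round(L,4),a(C[1]-C[2]).round(1),a(C[0]-C[3]).round(1),"ticklen",np.round([np.hypot(*(P[i+1]-P[i])) for i in(0,2,4)],4))
E
python3 m.py
```

```text
0.12 c [0.6118 0.0995] top [0.62   0.1079] green -46.9 red -5.4 redend [[0.6377, 0.0965], [0.6124, 0.0989]] lid [0.0966 0.0967 0.0954 0.0977] -1.7 -2.3 ticklen [0.086  0.0861 0.0861]
0.13 c [0.613  0.1009] top [0.6186 0.1073] green -46.9 red -5.4 redend [[0.6382, 0.0981], [0.6137, 0.1004]] lid [0.0936 0.0937 0.0924 0.0947] -1.7 -2.3 ticklen [0.0834 0.0834 0.0835]
0.14 c [0.6142 0.1023] top [0.6173 0.1066] green -46.9 red -5.4 redend [[0.6386, 0.0998], [0.6151, 0.102]] lid [0.0906 0.0908 0.0895 0.0916] -1.7 -2.3 ticklen [0.0807 0.0807 0.0808]
0.15 c [0.6155 0.1037] top [0.6159 0.106 ] green -46.9 red -5.4 redend [[0.6391, 0.1014], [0.6164, 0.1036]] lid [0.0876 0.0878 0.0865 0.0886] -1.7 -2.3 ticklen [0.0781 0.0781 0.0781]
```

Call:
step_arm --targets "1.1 1.4 0 5.6;1.1 1.4 0 0;1.1 1.5 2 0;0 0 3 0;0 0 3 0;0 0 2 0;0 0 1.4 0;0 0 1 0;0 0 0.6 0;0 0 0.3 0;0 0 0 0;0 0 0 0"

```text
time_s: 3.15
tcp_pos: [0.6098, 0.1009, 0.1524]
ee_rot: [[0.995, -0.097, 0.0], [-0.097, -0.995, -0.001], [0.0, 0.001, -1.0]]
wrist_force: [-6.0, -0.5, 9.0]
gripper_width: 0.693
gripper_force: 4.7
```

Run:
```python
from h import *
import pickle
s=sense();w=cams.capture("wrist");pickle.dump((s,w),open("w2.pkl","wb"))
print(s["time_s"],s["tcp_pos"],s["wrist_force"],np.degrees(np.arctan2(s["ee_rot"][1][0],s["ee_rot"][0][0])))
save(w,"w2.png",(200,60,320,240),2.5)
```

```text
3.15 [0.60983148 0.10091796 0.15244664] [-6.0018383  -0.50616378  9.02537078] -5.555965559586723
```

View pics/w2.png

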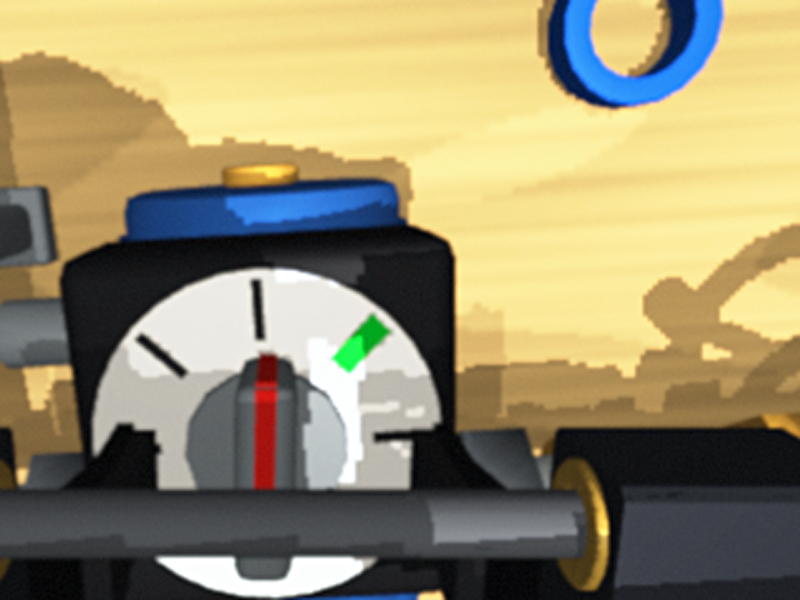

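The view shows the bar aligned between the fingers, and the force reading suggests the fingertips are touching the lid, so the lid is higher than I estimated. I'll raise the tool and triangulate the ticks from the two wrist pictures.

Call:
step_arm --targets "0 0 -0.8 0;0 0 -0.8 0;0 0 0 0"

```text
time_s: 3.45
tcp_pos: [0.6121, 0.1016, 0.1683]
ee_rot: [[0.995, -0.097, 0.005], [-0.097, -0.995, 0.001], [0.005, -0.002, -1.0]]
wrist_force: [-0.4, 0.6, 1.0]
gripper_width: 0.693
gripper_force: 0.0
```

Run:
```python
from h import *
import pickle
s1,w1=pickle.load(open("w1.pkl","rb"));s2,w2=pickle.load(open("w2.pkl","rb"))
g=lambda x,y:(200+(x+.5)/2.5-.5,60+(y+.5)/2.5-.5)
f=lambda x,y:(300+(x+.5)/5-.5,95+(y+.5)/5-.5)
def ray(c,x,s):
    R,e=pose(c,s);p=onplane(c,[x],0,s)[0]-e;return e,p/np.linalg.norm(p)
for n,a,b in(("green",f(397,216),g(362,343)),("UL",f(163,208),g(162,356)),("top",f(286,162),g(258.5,310))):
    A=[];B=[]
    for e,v in(ray(w1,a,s1),ray(w2,b,s2)):
        M=np.eye(3)-np.outer(v,v);A.append(M);B.append(M@e)
    x,res,_,_=np.linalg.lstsq(np.vstack(A),np.hstack(B),rcond=None);print(n,x.round(4),res)
s=sense();print(s["tcp_pos"],s["wrist_force"],s["gripper_force"])
```

```text
green [0.6378 0.0804 0.1522] [4.6748501e-08]
UL [0.6394 0.1261 0.153 ] [9.24727539e-11]
top [0.6481 0.1029 0.1544] [4.80476545e-09]
[0.61212868 0.10158173 0.16828346] [-0.35442092  0.56187699  1.04613613] 0.0
```

Call:
step_arm --targets "0.2 -0.15 0.1 0;0.15 -0.12 0.25 0;0 0 0.2 0;0 0 0 0"

```text
time_s: 3.78
tcp_pos: [0.6137, 0.1033, 0.1586]
ee_rot: [[0.995, -0.097, -0.002], [-0.097, -0.995, -0.001], [-0.002, 0.001, -1.0]]
wrist_force: [-1.0, -1.3, -0.1]
gripper_width: 0.692
gripper_force: 0.0
```

Call:
step_arm --targets "0 0 0 0;0 0 0 0;0 0 0 0;0 0 0 0;0 0 0 0;0 0 0 0;0 0 0 0;0 0 0 0" --claw 0

```text
time_s: 4.45
tcp_pos: [0.6142, 0.1033, 0.1601]
ee_rot: [[0.995, -0.097, 0.0], [-0.097, -0.995, 0.0], [0.0, -0.0, -1.0]]
wrist_force: [0.3, -0.4, 1.2]
gripper_width: 0.166
gripper_force: 0.1
```

Call:
step_arm --targets "0 0 0 0;0 0 0 0;0 0 0 0;0 0 0 0"

```text
time_s: 4.78
tcp_pos: [0.6142, 0.1043, 0.1601]
ee_rot: [[0.995, -0.097, 0.0], [-0.097, -0.995, 0.001], [0.0, -0.001, -1.0]]
wrist_force: [-0.8, 5.2, 1.5]
gripper_width: 0.136
gripper_force: 30.0
```

Call:
step_arm --targets "0.1 -0.1 0 0;0 0 0 4;0 0 0 5;0 0 0 5;0 0 0 5;0 0 0 5;0 0 0 5;0 0 0 5;0 0 0 4;0 0 0 3.3;0 0 0 0;0 0 0 0"

```text
time_s: 5.78
tcp_pos: [0.6149, 0.1057, 0.1601]
ee_rot: [[0.684, -0.73, -0.0], [-0.73, -0.684, 0.002], [-0.002, -0.001, -1.0]]
wrist_force: [-3.5, 7.2, 2.9]
gripper_width: 0.135
gripper_force: 30.0
```

Run:
```python
from h import *
import pickle
s=sense();w=cams.capture("wrist");pickle.dump((s,w),open("w3.pkl","wb"))
print(s["time_s"],s["tcp_pos"],s["wrist_force"],s["moment"],np.degrees(np.arctan2(s["ee_rot"][1][0],s["ee_rot"][0][0])))
save(w,"w3.png",(220,140,200,150),4)
```

```text
5.7833 [0.61491446 0.10568523 0.16010941] [-3.51776845  7.19311638  2.94251087] [ 2.11266851  0.92518684 -0.04076543] -46.85801960401864
```

View pics/w3.png

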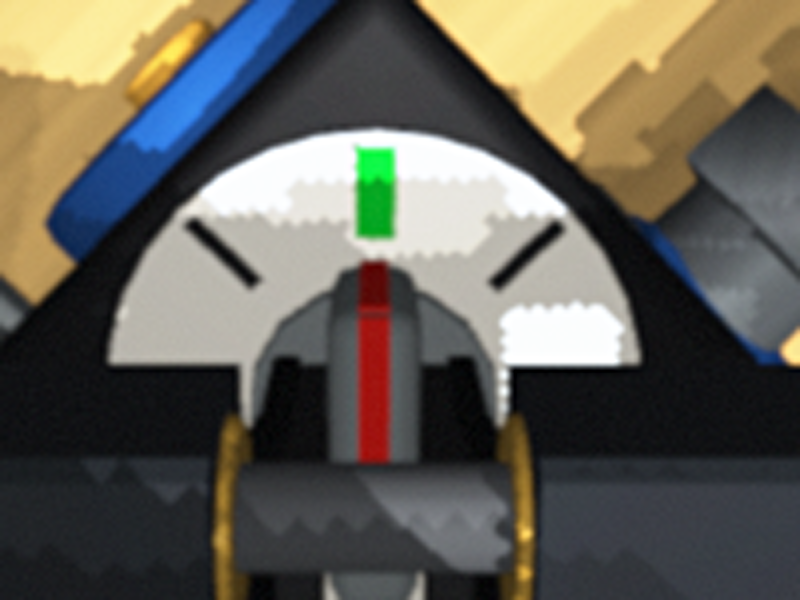

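The pointer (x≈374) sits on the green mark (x≈376), less than half a degree off. I'll release, rise and go to the wheel.

Call:
step_arm --targets "-0.15 0 0 0;0 0 0 0;0 0 0 0;0 0 0 0;0 0 0 0;0 0 0 0;0 0 -1 0;0 0 -2 0;0 0 -3 0;0 0 -3.5 0;0 0 -3.5 0;0 0 -3 0" --claw 4.5

```text
time_s: 6.83
tcp_pos: [0.6145, 0.105, 0.3239]
ee_rot: [[0.684, -0.73, 0.003], [-0.73, -0.684, 0.0], [0.002, -0.003, -1.0]]
wrist_force: [0.6, -0.2, 0.9]
gripper_width: 0.517
gripper_force: 0.0
```

Call:
step_arm --targets "0 0 0 -6.7;0 0 0 -6.7;0 0 0 -6.7;0 0 0 -6.7;0 0 0 -6.7;0 0 0 -6.7;0 0 0 -6.7;-3 2 0 0;-3 3 0 0;-2 3 0 0;-1 3 0 0;0 3 0 0"

```text
time_s: 7.83
tcp_pos: [0.5227, -0.0354, 0.3222]
ee_rot: [[1.0, 0.002, 0.002], [0.002, -1.0, 0.0], [0.002, -0.0, -1.0]]
wrist_force: [0.3, -0.1, -0.0]
gripper_width: 0.514
gripper_force: 0.0
```

Call:
step_arm --targets "0 3 0 0;0 3 0 0;0 1 0 0;0 0 0 0;0 0 0 0"

```text
time_s: 8.25
tcp_pos: [0.5249, -0.1044, 0.3205]
ee_rot: [[1.0, -0.001, 0.001], [-0.001, -1.0, 0.0], [0.001, -0.0, -1.0]]
wrist_force: [0.2, 0.4, 1.0]
gripper_width: 0.518
gripper_force: 0.0
```

Run:
```python
from h import *
import pickle
s=sense();w=cams.capture("wrist");pickle.dump((s,w),open("w4.pkl","wb"))
print(s["time_s"],s["tcp_pos"],s["wrist_force"],np.degrees(np.arctan2(s["ee_rot"][1][0],s["ee_rot"][0][0])))
save(w,"w4.png",(230,60,260,190),3)
```

```text
8.25 [ 0.52490712 -0.1044479   0.32049229] [0.20599026 0.37751984 0.96120539] -0.04179540037032222
```

View pics/w4.png

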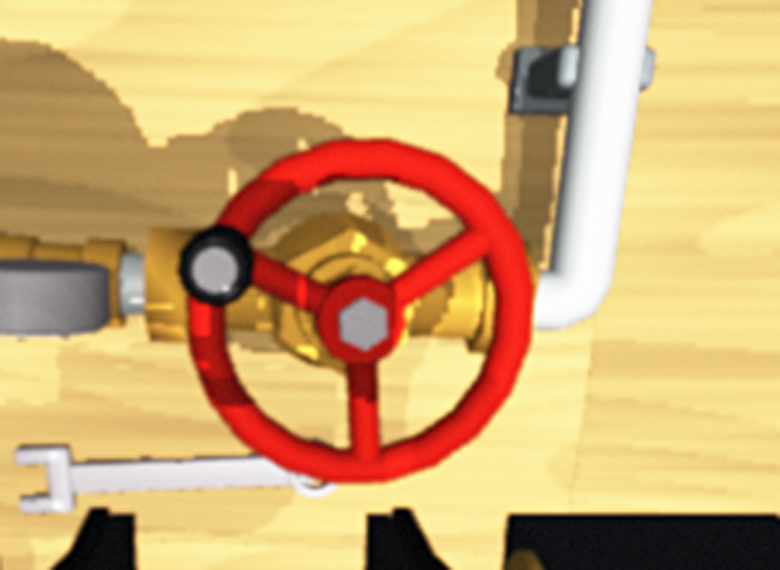

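The picture shows the hub nut at crop (363,322), rim x from 188 to 532 and y from 138 to 482, and the handle's top at (215,268), with free air around it.

Run:
```python
from h import *
import pickle
s,w=pickle.load(open("w4.pkl","rb"));t,d=pickle.load(open("td.pkl","rb"))
f=lambda *p:[(230+(x+.5)/3-.5,60+(y+.5)/3-.5) for x,y in p]
for z in(.17,.18,.19,.2,.21):
    C=onplane(w,f((188,310),(532,310),(360,138),(360,482)),z-.004,s)
    n=onplane(w,f((363,322)),z+.005,s)[0];h=onplane(w,f((215,268)),z+.064,s)[0]
    v=(h-n)[:2]
    print(z,"diam",np.linalg.norm(C[1]-C[0]).round(4),np.linalg.norm(C[3]-C[2]).round(4),"ctr",((C[0]+C[1])[1]/2).round(4),((C[2]+C[3])[0]/2).round(4),"nut",n[:2].round(4),"topcam",onplane(t,[(371.2,205.4)],z+.005)[0,:2].round(4),"handle",h[:2].round(4),np.hypot(*v).round(4),np.degrees(np.arctan2(v[1],v[0])).round(1))
```

```text
0.17 diam 0.1238 0.1241 ctr -0.1438 0.551 nut [ 0.5512 -0.1439] topcam [ 0.5522 -0.1413] handle [ 0.5747 -0.0945] 0.0548 64.5
0.18 diam 0.1199 0.1202 ctr -0.1425 0.5524 nut [ 0.5526 -0.1426] topcam [ 0.5513 -0.1399] handle [ 0.5756 -0.0949] 0.053 64.3
0.19 diam 0.116 0.1163 ctr -0.1413 0.5538 nut [ 0.554  -0.1413] topcam [ 0.5504 -0.1386] handle [ 0.5764 -0.0953] 0.0512 64.1
0.2 diam 0.1121 0.1124 ctr -0.14 0.5552 nut [ 0.5554 -0.14  ] topcam [ 0.5495 -0.1372] handle [ 0.5772 -0.0957] 0.0494 63.9
0.21 diam 0.1082 0.1085 ctr -0.1388 0.5566 nut [ 0.5568 -0.1388] topcam [ 0.5486 -0.1359] handle [ 0.578  -0.0961] 0.0476 63.6
```

Call:
step_arm --targets "2.5 -0.5 0 0;2.5 -0.47 2 0;0 0 3 0;0 0 3 0;0 0 2.5 0;0 0 2 0;0 0 0.8 0;0 0 0 0;0 0 0 0"

```text
time_s: 9.05
tcp_pos: [0.5757, -0.0938, 0.1879]
ee_rot: [[1.0, 0.002, 0.001], [0.002, -1.0, -0.001], [0.001, 0.001, -1.0]]
wrist_force: [0.3, -0.9, 0.9]
gripper_width: 0.516
gripper_force: 0.0
```

Call:
step_arm --targets "0 0 0 0;0 0 0 0;0 0 0 0;0 0 0 0;0 0 0 0;0 0 0 0;0 0 0 0;0 0 0 0" --claw 0

```text
time_s: 9.72
tcp_pos: [0.5751, -0.0948, 0.1878]
ee_rot: [[1.0, 0.001, 0.001], [0.001, -1.0, -0.001], [0.001, 0.001, -1.0]]
wrist_force: [-0.8, -1.2, 3.6]
gripper_width: 0.243
gripper_force: 30.0
```

```bash
cat > arc.py <<'E'
import sys,numpy as np
a,st,n=map(float,sys.argv[1:4]); r=5.4
th=np.radians(a+st*np.arange(int(n)+1))
P=np.round(np.c_[r*np.cos(th),-r*np.sin(th)],2)
D=np.diff(P,axis=0)
for k in range(0,len(D),12):print(round(a+st*k,1),";".join("%.2f %.2f 0 0"%tuple(x) for x in D[k:k+12]))
E
python3 arc.py 64.4 -12 22
```

```text
64.4 0.96 0.59 0 0;0.82 0.78 0 0;0.64 0.93 0 0;0.43 1.05 0 0;0.20 1.11 0 0;-0.03 1.12 0 0;-0.26 1.10 0 0;-0.49 1.02 0 0;-0.69 0.89 0 0;-0.86 0.74 0 0;-0.99 0.53 0 0;-1.09 0.32 0 0
-79.6 -1.12 0.09 0 0;-1.12 -0.15 0 0;-1.06 -0.38 0 0;-0.96 -0.59 0 0;-0.82 -0.78 0 0;-0.64 -0.93 0 0;-0.43 -1.05 0 0;-0.20 -1.11 0 0;0.03 -1.12 0 0;0.26 -1.10 0 0
```

Call:
step_arm --targets "0.96 0.59 0 0;0.82 0.78 0 0;0.64 0.93 0 0;0.43 1.05 0 0;0.20 1.11 0 0;-0.03 1.12 0 0;0 0 0 0;0 0 0 0"

```text
time_s: 10.38
tcp_pos: [0.6051, -0.1521, 0.1878]
ee_rot: [[1.0, -0.001, -0.0], [-0.001, -1.0, -0.002], [-0.0, 0.002, -1.0]]
wrist_force: [-2.6, -2.5, 5.5]
gripper_width: 0.246
gripper_force: 30.0
```

Call:
step_arm --targets "-0.26 1.10 0 0;-0.49 1.02 0 0;-0.69 0.89 0 0;-0.86 0.74 0 0;-0.99 0.53 0 0;-1.09 0.32 0 0;0 0 0 0;0 0 0 0"

```text
time_s: 11.05
tcp_pos: [0.5605, -0.1968, 0.1877]
ee_rot: [[1.0, 0.0, -0.001], [0.0, -1.0, -0.001], [-0.001, 0.001, -1.0]]
wrist_force: [-3.0, 0.2, 7.1]
gripper_width: 0.247
gripper_force: 30.0
```

Call:
step_arm --targets "-1.12 0.09 0 0;-1.12 -0.15 0 0;-1.06 -0.38 0 0;-0.96 -0.59 0 0;-0.82 -0.78 0 0;0 0 0 0;0 0 0 0"

```text
time_s: 11.63
tcp_pos: [0.5099, -0.1777, 0.1877]
ee_rot: [[1.0, 0.001, -0.001], [0.001, -1.0, 0.0], [-0.001, -0.0, -1.0]]
wrist_force: [-1.9, 1.5, 7.2]
gripper_width: 0.246
gripper_force: 30.0
```

Call:
step_arm --targets "-0.64 -0.93 0 0;-0.43 -1.05 0 0;-0.20 -1.11 0 0;0 0 0 0"

```text
time_s: 11.97
tcp_pos: [0.4978, -0.1463, 0.1877]
ee_rot: [[1.0, 0.002, 0.0], [0.002, -1.0, -0.0], [0.0, 0.0, -1.0]]
wrist_force: [-1.9, 2.4, 9.1]
gripper_width: 0.246
gripper_force: 30.0
```

Call:
step_arm --targets "0 -0.25 0 0;0 0 0 0;0.01 -0.2 0 0;0 0 0 0;0 0 0 0"

```text
time_s: 12.38
tcp_pos: [0.4977, -0.1431, 0.1877]
ee_rot: [[1.0, 0.001, -0.001], [0.001, -1.0, -0.001], [-0.001, 0.001, -1.0]]
wrist_force: [-2.2, -0.8, 8.0]
gripper_width: 0.245
gripper_force: 30.0
```

Call:
step_arm --targets "0.01 -0.15 0 0;0 0 0 0;0 0 0 0"

```text
time_s: 12.63
tcp_pos: [0.4978, -0.1418, 0.1877]
ee_rot: [[1.0, 0.001, -0.002], [0.001, -1.0, -0.001], [-0.002, 0.001, -1.0]]
wrist_force: [-1.5, -1.8, 7.6]
gripper_width: 0.247
gripper_force: 30.0
```

Call:
step_arm --targets "0.02 -0.15 0 0;0 0 0 0;0 0 0 0"

```text
time_s: 12.88
tcp_pos: [0.4977, -0.1413, 0.1877]
ee_rot: [[1.0, 0.001, -0.002], [0.001, -1.0, -0.003], [-0.002, 0.003, -1.0]]
wrist_force: [-2.3, -6.1, 8.3]
gripper_width: 0.248
gripper_force: 30.0
```

Call:
step_arm --targets "0.02 -0.15 0 0;0 0 0 0;0 0 0 0"

```text
time_s: 13.13
tcp_pos: [0.4977, -0.1412, 0.1877]
ee_rot: [[1.0, 0.001, -0.003], [0.001, -1.0, -0.005], [-0.003, 0.005, -1.0]]
wrist_force: [-1.7, -12.6, 6.1]
gripper_width: 0.245
gripper_force: 30.0
```

The stop is reached: the force rose to 12.6 N while the TCP stayed at y = -0.1412. That makes the contact pose about (0.4977, -0.1413).

```bash
python3 arc.py 177.4 15 24
```

```text
177.4 0.12 1.40 0 0;0.48 1.33 0 0;0.80 1.15 0 0;1.08 0.91 0 0;1.28 0.60 0 0;1.39 0.24 0 0;1.40 -0.12 0 0;1.33 -0.48 0 0;1.15 -0.80 0 0;0.91 -1.08 0 0;0.60 -1.28 0 0;0.24 -1.39 0 0
357.4 -0.12 -1.40 0 0;-0.48 -1.33 0 0;-0.80 -1.15 0 0;-1.08 -0.91 0 0;-1.28 -0.60 0 0;-1.39 -0.24 0 0;-1.40 0.12 0 0;-1.33 0.48 0 0;-1.15 0.80 0 0;-0.91 1.08 0 0;-0.60 1.28 0 0;-0.24 1.39 0 0
```

Call:
step_arm --targets "-0.03 0.27 0 0;0 0 0 0;0 0 0 0"

```text
time_s: 13.38
tcp_pos: [0.4977, -0.1419, 0.1877]
ee_rot: [[1.0, 0.001, -0.002], [0.001, -1.0, -0.002], [-0.002, 0.002, -1.0]]
wrist_force: [-1.8, -2.6, 6.8]
gripper_width: 0.248
gripper_force: 30.0
```

Call:
step_arm --targets "0.12 1.40 0 0;0.48 1.33 0 0;0.80 1.15 0 0;1.08 0.91 0 0;1.28 0.60 0 0;1.39 0.24 0 0;1.40 -0.12 0 0;1.33 -0.48 0 0;1.15 -0.80 0 0;0.91 -1.08 0 0;0.60 -1.28 0 0;0.24 -1.39 0 0"

```text
time_s: 14.38
tcp_pos: [0.6057, -0.1466, 0.1877]
ee_rot: [[1.0, 0.0, -0.003], [0.0, -1.0, -0.002], [-0.003, 0.002, -1.0]]
wrist_force: [-5.4, -3.6, 8.4]
gripper_width: 0.246
gripper_force: 30.0
```

Call:
step_arm --targets "-0.12 -1.40 0 0;-0.48 -1.33 0 0;-0.80 -1.15 0 0;-1.08 -0.91 0 0;-1.28 -0.60 0 0;-1.39 -0.24 0 0;-1.40 0.12 0 0;-1.33 0.48 0 0;-1.15 0.80 0 0;-0.91 1.08 0 0;-0.60 1.28 0 0;-0.24 1.39 0 0"

```text
time_s: 15.38
tcp_pos: [0.4977, -0.1407, 0.1877]
ee_rot: [[1.0, 0.002, 0.0], [0.002, -1.0, 0.001], [0.0, -0.001, -1.0]]
wrist_force: [2.2, 3.4, 4.8]
gripper_width: 0.246
gripper_force: 30.0
```

Call:
step_arm --targets "0 0 0 0;0 0 0 0"

```text
time_s: 15.55
tcp_pos: [0.4977, -0.1426, 0.1877]
ee_rot: [[1.0, -0.0, -0.001], [-0.0, -1.0, -0.002], [-0.001, 0.002, -1.0]]
wrist_force: [-1.4, -2.7, 7.3]
gripper_width: 0.247
gripper_force: 30.0
```

Call:
step_arm --targets "0.12 1.40 0 0;0.48 1.33 0 0;0.80 1.15 0 0;1.08 0.91 0 0;1.28 0.60 0 0;1.39 0.24 0 0;1.40 -0.12 0 0;1.33 -0.48 0 0;1.15 -0.80 0 0;0.91 -1.08 0 0;0.60 -1.28 0 0;0.24 -1.39 0 0"

```text
time_s: 16.55
tcp_pos: [0.6057, -0.1472, 0.1877]
ee_rot: [[1.0, -0.0, -0.003], [-0.0, -1.0, -0.003], [-0.003, 0.003, -1.0]]
wrist_force: [-4.1, -3.9, 8.8]
gripper_width: 0.246
gripper_force: 30.0
```

Call:
step_arm --targets "-0.12 -1.40 0 0;-0.48 -1.33 0 0;-0.80 -1.15 0 0;-1.08 -0.91 0 0;-1.28 -0.60 0 0;-1.39 -0.24 0 0;-1.40 0.12 0 0;-1.33 0.48 0 0;-1.15 0.80 0 0;-0.91 1.08 0 0;-0.60 1.28 0 0;-0.16 0.6 0 0"

```text
time_s: 17.55
tcp_pos: [0.4986, -0.1338, 0.1877]
ee_rot: [[1.0, 0.0, 0.001], [0.0, -1.0, 0.0], [0.001, -0.0, -1.0]]
wrist_force: [1.1, 4.1, 6.4]
gripper_width: 0.246
gripper_force: 30.0
```

Call:
step_arm --targets "-0.05 0.4 0 0;-0.03 0.2 0 0;0 0 0 0;0 0 0 0;0 0 0 0"

```text
time_s: 17.97
tcp_pos: [0.4978, -0.14, 0.1877]
ee_rot: [[1.0, 0.0, -0.001], [0.0, -1.0, -0.001], [-0.001, 0.001, -1.0]]
wrist_force: [-0.9, 0.2, 8.3]
gripper_width: 0.244
gripper_force: 30.0
```

Call:
step_arm --targets "0 0.15 0 0;0 0.08 0 0;0 0 0 0;0 0 0 0;0 0 0 0"

```text
time_s: 18.38
tcp_pos: [0.4978, -0.1418, 0.1877]
ee_rot: [[1.0, 0.001, -0.001], [0.001, -1.0, -0.0], [-0.001, 0.0, -1.0]]
wrist_force: [-1.0, 1.8, 8.0]
gripper_width: 0.246
gripper_force: 30.0
```

Call:
step_arm --targets "0 0.03 0 0;0 0 0 0;0 0 0 0;0 0 0 0"

```text
time_s: 18.72
tcp_pos: [0.4978, -0.142, 0.1877]
ee_rot: [[1.0, 0.001, -0.001], [0.001, -1.0, -0.0], [-0.001, 0.0, -1.0]]
wrist_force: [-1.5, 3.1, 8.6]
gripper_width: 0.248
gripper_force: 30.0
```

Run:
```python
from h import *
s=sense();print(s["time_s"],s["tcp_pos"],s["wrist_force"],s["gripper_force"])
t=cams.capture("top");d=cams.capture("side")
a=cv2.resize(t["frame"][155:255,265:400],(540,400),interpolation=2)
b=cv2.resize(d["frame"][165:265,285:350],(260,400),interpolation=2)
cv2.imwrite("pics/f.png",np.hstack([a,b]))
```

```text
18.7167 [ 0.49775329 -0.14199637  0.18772274] [-1.48897785  3.14989413  8.55083708] 29.999947012402117
```

View pics/f.png

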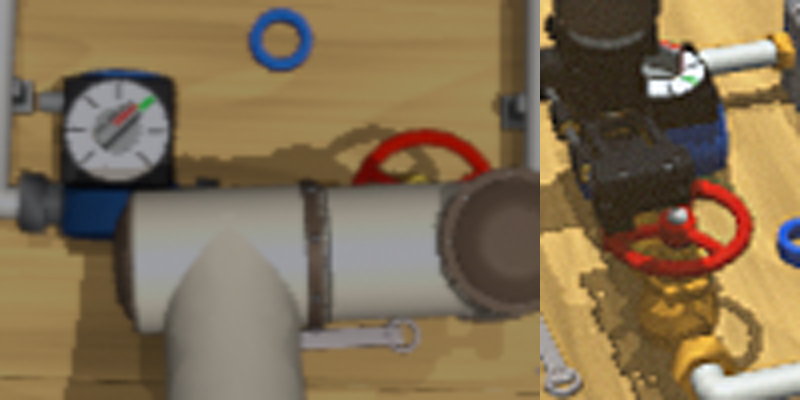

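The picture shows the dial pointer on the green mark, and the handle gripped with the wheel at its target. I'll take off the leftover push and hand in.

Call:
step_arm --targets "0 -0.04 0 0;0 0 0 0;0 0 0 0;0 0 0 0"

```text
time_s: 19.15
tcp_pos: [0.4977, -0.142, 0.1877]
ee_rot: [[1.0, 0.001, -0.001], [0.001, -1.0, -0.001], [-0.001, 0.001, -1.0]]
wrist_force: [-0.7, 0.6, 8.4]
gripper_width: 0.246
gripper_force: 30.0
```

Run:
```python
from h import *
s=sense();print(s["tcp_pos"],s["wrist_force"],s["gripper_force"])
if abs(s["tcp_pos"][1]+.1420)<.0006: print(r.finish_job())
```

```text
[ 0.49771701 -0.1419698   0.18772093] [-0.70341475  0.62587717  8.39534388] 30.000023399479687
the job is handed in; nothing more can be done
None
```

The job is handed in at about 19 s: the dial is on its green mark, and the wheel was closed to its stop, reopened two full turns (to within about 0.5° by arm position) and is still gripped; the bystanders were not knowingly touched, but only the tape roll and part of the wrench were in the last picture.

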